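# Shut off the test-rig branch that has no filter

## Task

One bay of the filter test rig has no filter housing on it, only a red dust cap. Push the loose T-handle fully down onto the square stem of the valve in front of that bay, then turn it clockwise until the valve is shut hard against its stop, and leave the handle standing fully home on that stem. Do not turn the other two valves, and leave the two filter housings and the dust cap where they stand.

Things in the scene. Friction and masses are not known exactly. Their poses are not given: they have to be found in the camera images.
- handle: Loose T-handle standing on the bench. Yellow square hub 40 x 40 mm, 56 mm tall; a round steel bar along its x axis through the hub, 150 mm overall, 16 mm thick (19 mm rubber ends), axis 46 mm above the underside; the hub faces across y are free to grip. Square blind bore 21.5 mm wide, 40 mm deep, open below, parallel to the hub. Origin: centre of the underside; z up. About 0.3 kg.
- rig: Filter test rig bolted to the bench: aluminium base plate 300 x 440 x 12 mm, a copper header pipe along y with three brass valves in a row 140 mm apart on the robot's side, and behind each valve (further along +x, 140 mm) a round grey bay, 100 mm across, its top 50 mm above the bench. Origin: centre of the plate's underside.
- cap: Red round dust cap, 76 mm across, 22 mm high with its raised middle (44 mm across); lies on the one bay that has no filter housing. Origin: centre of its underside.
- filter_a: Filter housing standing on a bay: blue tapered bowl with a white head, 74 mm across, 120 mm tall, 0.7 kg. Origin: centre of its underside.
- filter_b: A second filter housing, the same as the first, on another bay.
- bay_left (a point): Centre of the top of the left bay (+y end of the row).
- stem_left (a point): On the left valve's axis, on top of its round black collar (56 mm across, turns with the stem), 81 mm above the bench. A square steel stem 20 x 20 mm rises 30 mm above this point, its top 6 mm tapering to 14 mm; its sides are parallel to this frame's x and y, which turn with it; z up. A fully fitted handle rests its underside on the collar, at this height.
- mark_left (a point): White mark painted on the rim of the left valve's collar, 27 mm from the axis along the stem frame's +x; it turns with the stem.
- valve_left (a joint): Turn of the left valve's stem in rad: 0 fully open (mark pointing away from the robot along the rig's +x), grows clockwise seen from above, 2.6 shut against its hard stop. Stiff: about 0.25 N m to turn.
- bay_middle (a point): Centre of the top of the middle bay (middle of the row).
- stem_middle (a point): On the middle valve's axis, on top of its round black collar (56 mm across, turns with the stem), 81 mm above the bench. A square steel stem 20 x 20 mm rises 30 mm above this point, its top 6 mm tapering to 14 mm; its sides are parallel to this frame's x and y, which turn with it; z up. A fully fitted handle rests its underside on the collar, at this height.
- mark_middle (a point): White mark painted on the rim of the middle valve's collar, 27 mm from the axis along the stem frame's +x; it turns with the stem.
- valve_middle (a joint): Turn of the middle valve's stem in rad: 0 fully open (mark pointing away from the robot along the rig's +x), grows clockwise seen from above, 2.6 shut against its hard stop. Stiff: about 0.25 N m to turn.
- bay_right (a point): Centre of the top of the right bay (-y end of the row).
- stem_right (a point): On the right valve's axis, on top of its round black collar (56 mm across, turns with the stem), 81 mm above the bench. A square steel stem 20 x 20 mm rises 30 mm above this point, its top 6 mm tapering to 14 mm; its sides are parallel to this frame's x and y, which turn with it; z up. A fully fitted handle rests its underside on the collar, at this height.
- mark_right (a point): White mark painted on the rim of the right valve's collar, 27 mm from the axis along the stem frame's +x; it turns with the stem.
- valve_right (a joint): Turn of the right valve's stem in rad: 0 fully open (mark pointing away from the robot along the rig's +x), grows clockwise seen from above, 2.6 shut against its hard stop. Stiff: about 0.25 N m to turn.

How it is judged:
By the outcome, as a careful person would: the job done as asked, in the order asked, and still so for the second after the job is handed in, with the robot touching nothing.
It also fails if it takes over 67 s, if anything falls off the work surface, if the arm or the gripper's body presses on something with over 40 N, if the wrist force passes 120 N, or if a joint passes its speed limit or range.

## Robot

A 6-joint arm with a two-finger parallel gripper is mounted at the origin on the work surface. World frame = base frame: x ahead of the robot, y to its left, z up, the work surface at z = 0. Lengths are in m, angles in rad, forces in N, time in s.
With the tool pointing down it reaches from about 0.4 to 0.825 m from the base axis. Payload 7 kg.
Tool frame: the origin (TCP) lies at the centre of the arm's flange, where the gripper is bolted on; the fingertips stand 178 mm ahead of it and the grasp point (between the pads) lies 159 mm ahead of it; z points along the fingers, y is the direction in which the jaws open and shut (so a half turn about z gives the same grasp; the last joint's range is limited). The gripper opens to 88 mm and grips with 3 to 60 N. Pads are 19 mm wide; open, the fingers measure 130 mm over their backs; the gripper's body (78 mm by 193 mm) begins 47 mm behind the grasp point.
Start: joints at [1.48, 0.359, 0.012, 0, -1.224, -0.288], TCP at [0.25, 0.627, 0.405] pointing down, gripper open.
Joint ranges: [-3.07, 3.07], [-1.43, 2.12], [-1.02, 1.25], [-3.03, 1.67], [-3.05, -0], [-3.03, 3.03]. Speed limits (rad/s): [2.39, 2.39, 3.01, 3.14, 3.14, 3.14].

## Interface

Orientations are given as [roll, pitch, yaw] about the fixed x, y, z axes, in that order (R = Rz(yaw) Ry(pitch) Rx(roll)).
In Python, from station import * gives the robot as it stands.
- The arm moves only by the tool send_rows, never from a script. Its argument "motion" is a list of rows, each an object with "offset": the shift along the tool's x, y, z in cm, a list of three; "turn": the turn about the tool's z in degrees. In form: [{"offset": [x, y, z], "turn": turn}, ...]. A call has 1 to 8 rows; each row is the pose to reach, as a shift and turn from the pose commanded when the call began, along the tool's axes at that moment; what a row does not reach only later rows make up. A row lasts 1/10 s, in which the tool goes at most 50 mm and 8.59 degrees, less where a joint would pass 70% of its speed; a pose out of reach is approached as far as the arm can. A call with a gripper value outside its range is refused whole. "hand" is the opening, from -1 (shut) to 1 (fully open), set as the call begins (left out, the last holds). The fingers move at their own pace and stop on an object; "squeeze" is the grip in N (left out, the last holds). Time passes only in rows, so rows that repeat a pose let the fingers close. It gives the time, the measured TCP pose, the force and the opening at its end, in the units of the state.
- get_state(): the state, without advancing time (a new reading comes with each control period).
- grab_frame(name): name is "scene" or "top"; returns a dict with "frame" (420x560x3 uint8, blue, green, red), "range_z" (420x560 float32, m along the optical axis (not along the pixel's ray), 0 where there is no reading), "vertical_fov" (degrees; the focal length in pixels is half the picture's height over the tangent of half this angle, whatever the lens; pixels are square), "cx", "cy" (the principal point, pixels), "k1" (the pictures are not rectified: a ray, as slopes to the right and down, at radius r is drawn at 1 + k1 r^2 times it, then the intrinsics apply), "cam_to_world" (4x4, takes a point from camera to world coordinates). Camera axes: x right, y up, looking along -z (the intrinsics and any distortion apply to the point x, -y, -z); pixel columns grow to the right and rows downward; lengths in m; the calibration is good to about 2 mm. A picture is of the moment at which its call begins.
- job_done(): hands the job in, once; it reports no verdict.
The state is a dict: "t": time; "q": joint angles; "qd": joint speeds; "joint_efforts": joint torques, N m; "eef_pos": TCP position; "ee_rot": TCP orientation; "force": force on the tool from outside, world axes, zero at the start; "moment": the same for the moment, N m; "width": finger opening in m.
Only numpy, scipy, OpenCV 4.12 (cv2) and the standard library are available. Lean on these libraries where they do the work, as an engineer would, in place of code of your own. Each camera call takes 0.05 s, during which the arm holds its last target. There are 200 camera calls.

## Working session

There is one attempt and no reset: what is moved stays moved. The work goes in short steps, Python scripts to look and compute and a tool call to move; the robot and the scene stay as the last step left them, time stands still between calls to the robot, and variables do not carry over. Pictures are saved under pics/ and viewed, about 8 in all and at most 12, crops included, and the job is handed in when it is done.

Besides the shell and the picture viewer there is one more tool, called after "Call:" by a JSON object that holds its "api" and its "payload". send_rows: Moves the arm, as the interface text tells. Its arguments: {"type":"object","properties":{"motion":{"type":"array"},"hand":{"type":"number"},"squeeze":{"type":"number"}},"required":["motion"]}

```bash
ls; mkdir -p pics; cat > h.py <<'E'
import numpy as np, cv2
from station import *
def cam(n, save=None):
    c=grab_frame(n)
    if save: cv2.imwrite('pics/'+save,c['frame'])
    return c
def K(c):
    f=210/np.tan(np.radians(c['vertical_fov'])/2); return f
def rays(c,uv):
    f=K(c); uv=np.asarray(uv,float).reshape(-1,2)
    d=(uv-[c['cx'],c['cy']])/f; s=d.copy()
    for _ in range(30): s=d/(1+c['k1']*(s**2).sum(1,keepdims=True))
    return s
def onplane(c,uv,z):
    s=rays(c,uv); d=np.c_[s[:,0],-s[:,1],-np.ones(len(s))]
    M=np.array(c['cam_to_world']); d=d@M[:3,:3].T; o=M[:3,3]
    return o+d*((z-o[2])/d[:,2])[:,None]
def cloud(c):
    v,u=np.mgrid[0:420,0:560]; s=rays(c,np.c_[u.ravel(),v.ravel()]); z=c['range_z'].ravel()
    P=np.c_[s[:,0]*z,-s[:,1]*z,-z]; M=np.array(c['cam_to_world'])
    W=P@M[:3,:3].T+M[:3,3]; W[z==0]=np.nan
    return W.reshape(420,560,3)
E
python3 - <<'E'
from h import *
for n in('scene','top'):
    c=cam(n,n+'0.png'); np.savez(n+'0.npz',**c); print(n,c['vertical_fov'],c['cx'],c['cy'],c['k1'],np.round(c['cam_to_world'],3).tolist())
print(get_state())
a=cv2.imread('pics/scene0.png');b=cv2.imread('pics/top0.png')
E
```

```text
pics
scene 45.890801540420725 282.89948068806154 215.35338518707036 -0.07718919197817209 [[-0.082, -0.666, 0.742, 1.267], [0.996, -0.069, 0.048, -0.013], [0.019, 0.743, 0.669, 0.725], [0.0, 0.0, 0.0, 1.0]]
top 54.94911644281018 286.1243044513068 208.05023542804102 -0.03884814355252988 [[0.008, 0.998, -0.059, 0.488], [-1.0, 0.009, 0.028, -0.033], [0.028, 0.059, 0.998, 1.004], [0.0, 0.0, 0.0, 1.0]]
{'t': 0.1, 'q': array([ 1.48008093e+00,  3.59355939e-01,  1.11470820e-02, -2.96897244e-04,
       -1.22412422e+00, -2.88055703e-01]), 'qd': array([-0.00087491, -0.0005125 ,  0.00250347,  0.00069115,  0.00047596,
       -0.00097556]), 'joint_efforts': array([-1.31422610e-03, -5.84162700e+01,  2.93751615e+01,  7.01537937e+00,
        1.01529653e-02, -5.36487744e-05]), 'eef_pos': array([0.24956959, 0.62698533, 0.40379049]), 'ee_rot': array([ 3.14003992e+00, -1.68997433e-04, -3.78872056e-01]), 'force': array([0.07030152, 0.6548261 , 0.34948887]), 'moment': array([0.00885875, 0.02982385, 0.03894728]), 'width': 0.08744787346383358}
```

View pics/top0.png

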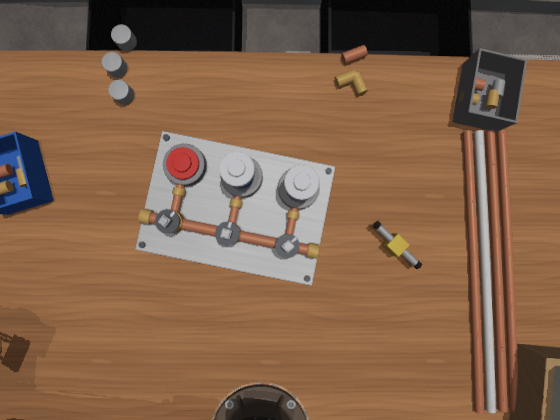

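View pics/scene0.png

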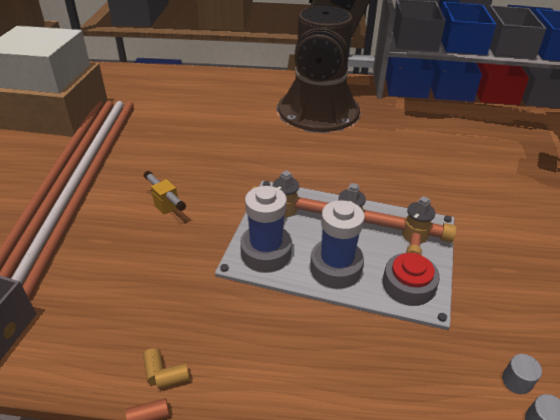

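The empty bay is the left one: red cap at top (183,163), with its valve at (168,221). The loose handle is at (398,245). Next I'll measure these.

```bash
python3 - <<'E'
from h import *
T=dict(np.load('top0.npz'));S=dict(np.load('scene0.npz'))
for n,c in(('top',T),('scene',S)):
    im=c['frame'];W=cloud(c);hsv=cv2.cvtColor(im,cv2.COLOR_BGR2HSV)
    z=W[...,2]
    # handle
    box=np.zeros(z.shape,bool)
    if n=='top': box[205:285,355:440]=1
    else: box[160:225,135:200]=1
    m=box&(z>0.047)&(z<0.07)
    ye=m&(hsv[...,0]>20)&(hsv[...,0]<33)&(hsv[...,1]>120)&(z>.052)
    p=np.argwhere(ye)[:,::-1]; P=onplane(c,p,.056)
    r=cv2.minAreaRect((P[:,:2]*1000).astype(np.float32)); print(n,'hub',r,np.median(z[ye]))
    bar=box&(z>0.03)&(z<.07)&~ye&(z>.04)
    Q=W[bar]; print('bar mean',Q.mean(0), 'ends',Q[Q[:,1].argmin()],Q[Q[:,1].argmax()]); 
    vx,vy,x0,y0=cv2.fitLine((Q[:,:2]*1000).astype(np.float32),cv2.DIST_HUBER,0,.01,.01).ravel();print('bar ang',np.degrees(np.arctan2(vy,vx)),x0,y0)
    # stems / collars by height
    for lo,hi in((.104,.118),(.076,.087)):
        mm=((z>lo)&(z<hi)).astype(np.uint8)
        if n=='top': mm[:200]=0; mm[:,:130]=0;mm[270:]=0;mm[:,330:]=0
        else: mm[240:]=0; mm[:160]=0; mm[:,:230]=0;mm[:,460:]=0
        k,l,st,ce=cv2.connectedComponentsWithStats(mm)
        for i in range(1,k):
            if st[i,4]>8:
                print(lo,st[i],W[l==i].mean(0).round(4), cv2.minAreaRect((W[l==i][:,:2]*1000).astype(np.float32)))
im=T['frame'];a=cv2.resize(im[196:246,140:196],(560,500),interpolation=cv2.INTER_CUBIC)
s=cv2.resize(S['frame'][190:245,395:450],(550,550),interpolation=cv2.INTER_CUBIC)
cv2.imwrite('pics/v.png',np.hstack([cv2.resize(a,(400,360)),cv2.resize(s,(360,360))]))
E
```

```text
top hub ((459.3653564453125, -323.0133361816406), (40.3008918762207, 38.91580581665039), 45.42946243286133) 0.05645410072184365
bar mean [ 0.45974708 -0.32273189  0.05235446] ends [ 0.41604539 -0.38177437  0.05075507] [ 0.50336649 -0.26553403  0.04498607]
bar ang 46.472324 459.66992 -322.39774
0.104 [158 216  11  10  62] [0.5104 0.2122 0.1089] ((510.1920471191406, 212.97857666015625), (17.975202560424805, 18.741268157958984), 46.761295318603516)
0.104 [221 230  11  10  77] [0.4822 0.0744 0.109 ] ((482.66644287109375, 75.01986694335938), (19.090003967285156, 19.863178253173828), 73.50748443603516)
0.104 [282 241  12  12  73] [ 0.4556 -0.0618  0.1091] ((455.52850341796875, -61.740577697753906), (18.945003509521484, 18.799489974975586), 45.21893310546875)
0.076 [155 210  25  23 355] [0.5107 0.2112 0.0806] ((510.4674377441406, 212.41883850097656), (50.214630126953125, 55.39258575439453), 0.6815990209579468)
0.076 [215 222  25  24 377] [0.4831 0.0742 0.0808] ((483.1867980957031, 75.44989776611328), (52.35197448730469, 54.64204788208008), 0.7241027355194092)
0.076 [276 234  24  25 386] [ 0
[... 945 characters left out ...]
)
0.104 [322 231   7   9  25] [0.6368 0.0199 0.1126] ((638.0179443359375, 20.73750114440918), (22.96294593811035, 2.2968196868896484), 29.655948638916016)
0.076 [272 178  27  17 239] [ 0.4647 -0.059   0.0812] ((456.07318115234375, -61.20378112792969), (56.56650161743164, 48.950496673583984), 50.39533233642578)
0.076 [338 189  28  18 232] [0.4865 0.077  0.0812] ((481.2951354980469, 76.37696838378906), (55.45809555053711, 44.33662033081055), 72.81331634521484)
0.076 [407 202  28  20 332] [0.5193 0.211  0.0811] ((514.992431640625, 212.06643676757812), (53.79591369628906, 50.52043914794922), 73.1248550415039)
0.076 [249 229  34  11  91] [ 0.6174 -0.0855  0.0826] ((614.030517578125, -85.0474853515625), (26.46441650390625, 62.20405197143555), 11.588562965393066)
  return _methods._mean(a, axis=axis, dtype=dtype,
  ret = ret.dtype.type(ret / rcount)
```

View pics/v.png

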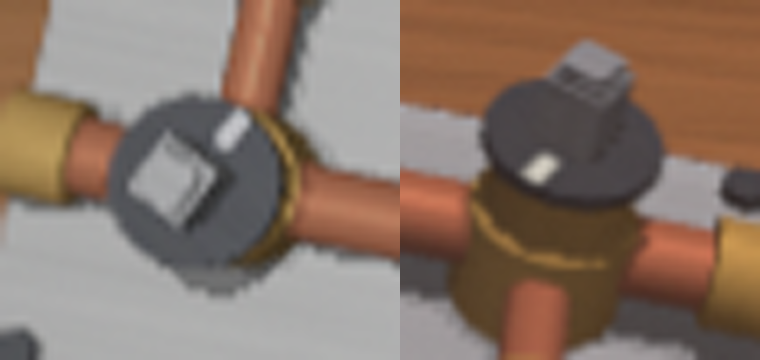

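```bash
python3 - <<'E'
from h import *
T=dict(np.load('top0.npz'));S=dict(np.load('scene0.npz'))
C=dict(L=[.511,.2125],M=[.4833,.0752],R=[.4560,-.0620])
for n,c in(('top',T),('scene',S)):
    g=cv2.cvtColor(c['frame'],cv2.COLOR_BGR2HSV)
    v,u=np.mgrid[0:420,0:560]; uv=np.c_[u.ravel(),v.ravel()]
    P=onplane(c,uv,.081)[:,:2].reshape(420,560,2)
    z=cloud(c)[...,2]
    for k,q in C.items():
        # collar circle by depth: pixels near z=.081, min enclosing circle
        d=np.linalg.norm(P-q,axis=2)
        m=(d<.036)&(abs(z-.081)<.004)
        (cx,cy),r=cv2.minEnclosingCircle((P[m]*1000).astype(np.float32))
        w=(d<.031)&(d>.017)&(g[...,2]>150)&(g[...,1]<70)&(abs(z-.081)<.006)
        mp=P[w].mean(0)*1000
        print(n,k,'collar',round(cx,1),round(cy,1),round(r,1),'mark',mp.round(1),w.sum(),'ang',np.degrees(np.arctan2(mp[1]-cy,mp[0]-cx)).round(1), np.hypot(mp[1]-cy,mp[0]-cx).round(1))
    # cap centre
    rd=(g[...,1]>170)&((g[...,0]<4)|(g[...,0]>176))&(g[...,2]>100)&(z>.06)&(z<.08)
    Q=cloud(c)[rd]; print('cap',np.median(Q,0))
E
```

```text
top L collar 511.2 212.2 27.9 mark [528.7 200.1] 12 ang -34.8 21.3
top M collar 482.9 74.9 27.9 mark [504.8  70.3] 15 ang -11.9 22.3
top R collar 456.1 -62.4 27.8 mark [459.4 -76.4] 20 ang -76.6 14.3
cap [0.647323   0.18949402 0.06414579]
scene L collar 513.6 212.2 29.2 mark [528.7 200.5] 9 ang -38.0 19.1
scene M collar 485.6 75.5 28.7 mark [507.8  85.8] 1 ang 24.8 24.5
scene R collar 460.8 -62.7 29.7 mark [472.1 -73. ] 6 ang -42.4 15.3
cap [0.65609921 0.18411326 0.06330273]
```

Call:
{"api": "send_rows", "payload": {"motion": [{"offset": [0, 0, 0], "turn": 8}, {"offset": [0, 0, 0], "turn": 8}]}}

```text
t: 0.3
eef_pos: [0.2496, 0.627, 0.4041]
ee_rot: [3.141, -0.0, -0.521]
force: [-1.0, 0.4, 0.4]
width: 0.0874
```

```bash
python3 - <<'E'
from h import *
cs=[('top',dict(np.load('top0.npz')),(.5107,.2123)),('scene',dict(np.load('scene0.npz')),(.5135,.2122))]
for n,c,q in cs:
    N=560; h=.04
    # rectified ortho patch on z=.081 and z=.111 planes, 0.2mm/px; rows=-x, cols=-y
    out=[]
    for z in(.081,.111):
        s=np.linspace(h,-h,400); X,Y=np.meshgrid(s,s,indexing='ij')
        Wd=np.c_[(X+q[0]).ravel(),(Y+q[1]).ravel(),np.full(X.size,z)]
        M=np.array(c['cam_to_world']); p=(Wd-M[:3,3])@M[:3,:3]
        a=np.c_[p[:,0]/-p[:,2],-p[:,1]/-p[:,2]]; a=a*(1+c['k1']*(a**2).sum(1,keepdims=True))
        uv=a*K(c)+[c['cx'],c['cy']]
        im=cv2.remap(c['frame'],uv[:,0].reshape(400,400).astype(np.float32),uv[:,1].reshape(400,400).astype(np.float32),cv2.INTER_CUBIC)
        out.append(im)
    cv2.imwrite(f'pics/o_{n}.png',np.hstack(out))
a=np.vstack([cv2.imread('pics/o_top.png'),cv2.imread('pics/o_scene.png')]); cv2.imwrite('pics/o.png',cv2.resize(a,(600,600)))
E
```

```text
(no output)
```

View pics/o.png

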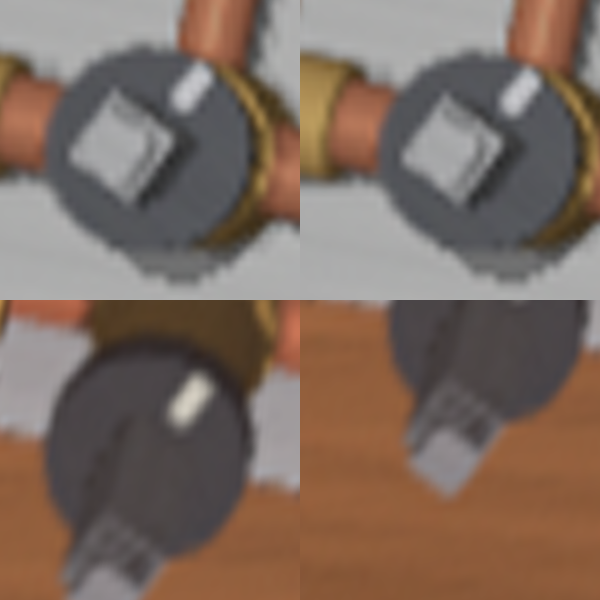

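The square stem and mark sit at about -36° in the world frame, so the valve is already around 0.43 rad. Next I'll go to the handle.

```bash
cat > go.py <<'E'
import sys,numpy as np
from station import *
def go(x,y,z,yaw):
    s=get_state(); p=s['eef_pos']; a=s['ee_rot'][2]
    X=np.array([np.cos(a),np.sin(a),0]);Y=np.array([np.sin(a),-np.cos(a),0]);Z=np.array([0,0,-1])
    d=np.array([x,y,z])-p; t=np.degrees(a)-yaw; 
    print('from',p.round(4),np.degrees(a).round(2),'off',[round(100*float(d@v),2) for v in(X,Y,Z)],'turn',round(t,1),'alt',round((t+180)%360-180,1),'F',s['force'].round(1),'M',s['moment'].round(2),'w',round(s['width'],4),'q6',s['q'][5].round(2),'t',s['t'])
go(*map(float,sys.argv[1:]))
E
python3 go.py .52 .2 .38 -85
```

```text
from [0.2496 0.627  0.4041] -29.84 off [44.71, 23.58, 2.41] turn 55.2 alt 55.2 F [-1.   0.4  0.4] M [ 0.03 -0.    0.04] w 0.0874 q6 -0.43 t 0.3
```

Call:
{"api": "send_rows", "payload": {"motion": [{"offset": [44.7, 23.6, 2.4], "turn": 60}, {"offset": [44.7, 23.6, 2.4], "turn": 60}, {"offset": [44.7, 23.6, 2.4], "turn": 60}, {"offset": [44.7, 23.6, 2.4], "turn": 60}, {"offset": [44.7, 23.6, 2.4], "turn": 60}, {"offset": [44.7, 23.6, 2.4], "turn": 60}, {"offset": [44.7, 23.6, 2.4], "turn": 60}, {"offset": [44.7, 23.6, 2.4], "turn": 60}], "hand": 1}}

```text
t: 1.1
eef_pos: [0.4647, 0.2881, 0.3858]
ee_rot: [-3.141, 0.0, -1.567]
force: [1.2, 0.9, 0.0]
width: 0.0873
```

```bash
python3 go.py .4596 -.3226 .30 -133.5
```

```text
from [0.4647 0.2881 0.3858] -89.76 off [61.07, 0.77, 8.58] turn 43.7 alt 43.7 F [1.2 0.9 0. ] M [ 0.17 -0.19  0.02] w 0.0873 q6 -0.91 t 1.1
```

Call:
{"api": "send_rows", "payload": {"motion": [{"offset": [61, 0.8, 1], "turn": 44}, {"offset": [61, 0.8, 1], "turn": 44}, {"offset": [61, 0.8, 1], "turn": 44}, {"offset": [61, 0.8, 1], "turn": 44}, {"offset": [61, 0.8, 1], "turn": 44}, {"offset": [61, 0.8, 1], "turn": 44}, {"offset": [61, 0.8, 1], "turn": 44}, {"offset": [61, 0.8, 1], "turn": 44}]}}

```text
t: 1.9
eef_pos: [0.4603, -0.1119, 0.3794]
ee_rot: [-3.141, 0.001, -2.329]
force: [2.0, 0.1, -0.6]
width: 0.0877
```

```bash
python3 go.py .4596 -.3226 .30 -133.5
```

```text
from [ 0.4603 -0.1119  0.3794] -133.44 off [15.35, -14.44, 7.94] turn 0.1 alt 0.1 F [ 2.   0.1 -0.6] M [ 0.12 -0.36  0.04] w 0.0877 q6 -0.94 t 1.9
```

Call:
{"api": "send_rows", "payload": {"motion": [{"offset": [15.3, -14.4, 7.9], "turn": 0}, {"offset": [15.3, -14.4, 7.9], "turn": 0}, {"offset": [15.3, -14.4, 7.9], "turn": 0}, {"offset": [15.3, -14.4, 7.9], "turn": 0}, {"offset": [15.3, -14.4, 7.9], "turn": 0}, {"offset": [15.3, -14.4, 7.9], "turn": 0}, {"offset": [15.3, -14.4, 7.9], "turn": 0}]}}

```text
t: 2.6
eef_pos: [0.459, -0.3205, 0.2995]
ee_rot: [3.14, -0.001, -2.333]
force: [-0.1, 0.6, 0.4]
width: 0.0874
```

```bash
python3 go.py .4600 -.3226 .194 -133.5; python3 - <<'E'
from h import *
c=cam('scene','s1.png');cv2.imwrite('pics/s1c.png',cv2.resize(c['frame'][60:260,70:310],(720,600),interpolation=cv2.INTER_CUBIC))
E
```

```text
from [ 0.459  -0.3205  0.2995] -133.64 off [0.08, -0.22, 10.55] turn -0.1 alt -0.1 F [-0.1  0.6  0.4] M [ 0.11 -0.15 -0.03] w 0.0874 q6 -0.5 t 2.6
```

View pics/s1c.png

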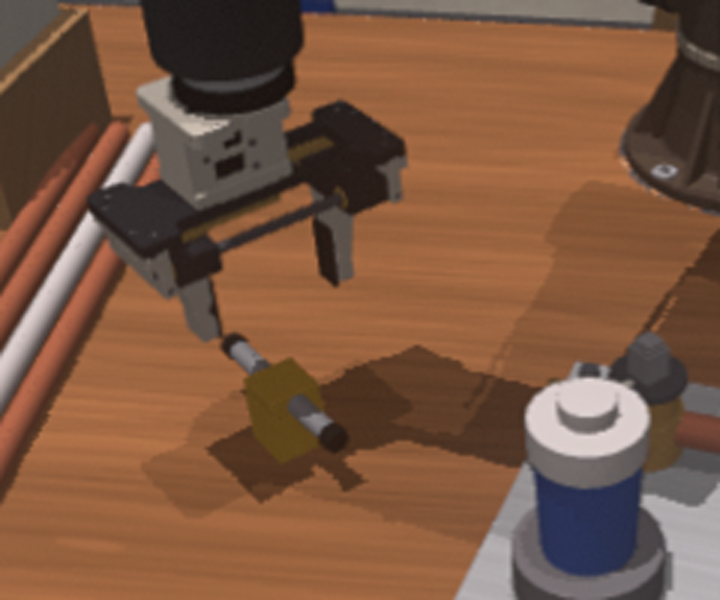

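Call:
{"api": "send_rows", "payload": {"motion": [{"offset": [0, -0.2, 4], "turn": 0}, {"offset": [0, -0.2, 8], "turn": 0}, {"offset": [0, -0.2, 10.6], "turn": 0}, {"offset": [0, -0.2, 10.6], "turn": 0}, {"offset": [0, -0.2, 10.6], "turn": 0}]}}

```text
t: 3.15
eef_pos: [0.4615, -0.3207, 0.1951]
ee_rot: [-3.141, -0.0, -2.331]
force: [0.6, -0.3, 0.2]
width: 0.0877
```

Call:
{"api": "send_rows", "payload": {"motion": [{"offset": [0, 0, 0], "turn": 0}, {"offset": [0, 0, 0], "turn": 0}, {"offset": [0, 0, 0], "turn": 0}, {"offset": [0, 0, 0], "turn": 0}, {"offset": [0, 0, 0], "turn": 0}, {"offset": [0, 0, 0], "turn": 0}, {"offset": [0, 0, 0], "turn": 0}, {"offset": [0, 0, 0], "turn": 0}], "hand": -1, "squeeze": 55}}

```text
t: 3.95
eef_pos: [0.4609, -0.3215, 0.1942]
ee_rot: [-3.141, 0.0, -2.334]
force: [-0.5, -0.9, 1.1]
width: 0.0397
```

Call:
{"api": "send_rows", "payload": {"motion": [{"offset": [0, 0, -4], "turn": 0}, {"offset": [0, 0, -8], "turn": 0}, {"offset": [0, 0, -12], "turn": 0}, {"offset": [0, 0, -16], "turn": 0}, {"offset": [0, 0, -18], "turn": 0}, {"offset": [0, 0, -18], "turn": 0}, {"offset": [0, 0, -18], "turn": 0}]}}

```text
t: 4.65
eef_pos: [0.4602, -0.3211, 0.3733]
ee_rot: [3.14, 0.0, -2.334]
force: [0.0, 0.4, -2.7]
width: 0.0396
```

```bash
python3 go.py .5 .1 .39 -60; python3 -c "
from station import *;print(get_state()['q'].round(3))"
```

```text
from [ 0.4602 -0.3211  0.3733] -133.73 off [-33.18, 26.24, -1.67] turn -73.7 alt -73.7 F [ 0.   0.4 -2.7] M [ 0.16 -0.02  0.02] w 0.0396 q6 -0.5 t 4.65
[-2.610e-01  1.960e-01 -2.870e-01 -1.000e-03 -1.088e+00 -5.020e-01]
```

The handle is gripped (39.6 mm opening, about 2.7 N carried). Now I'll carry it high to the left stem.

Call:
{"api": "send_rows", "payload": {"motion": [{"offset": [-33, 26, -4], "turn": -74}, {"offset": [-33, 26, -4], "turn": -74}, {"offset": [-33, 26, -4], "turn": -74}, {"offset": [-33, 26, -4], "turn": -74}, {"offset": [-33, 26, -4], "turn": -74}, {"offset": [-33, 26, -4], "turn": -74}, {"offset": [-33, 26, -4], "turn": -74}, {"offset": [-33, 26, -4], "turn": -74}]}}

```text
t: 5.45
eef_pos: [0.4979, 0.0769, 0.4102]
ee_rot: [3.138, 0.0, -1.127]
force: [1.7, -0.6, -2.1]
width: 0.0398
```

```bash
python3 go.py .512 .2125 .40 -36
```

```text
from [0.4979 0.0769 0.4102] -64.59 off [-11.64, -7.09, 1.02] turn -28.6 alt -28.6 F [ 1.7 -0.6 -2.1] M [-0.01 -0.3  -0.03] w 0.0398 q6 -0.1 t 5.45
```

Call:
{"api": "send_rows", "payload": {"motion": [{"offset": [-11.6, -7.1, 1], "turn": -28.6}, {"offset": [-11.6, -7.1, 1], "turn": -28.6}, {"offset": [-11.6, -7.1, 1], "turn": -28.6}, {"offset": [-11.6, -7.1, 1], "turn": -28.6}, {"offset": [-11.6, -7.1, 1], "turn": -28.6}, {"offset": [-11.6, -7.1, 1], "turn": -28.6}, {"offset": [-11.6, -7.1, 1], "turn": -28.6}]}}

```text
t: 6.15
eef_pos: [0.5138, 0.2093, 0.4014]
ee_rot: [3.14, 0.0, -0.637]
force: [-0.5, 0.3, -2.8]
width: 0.0395
```

```bash
python3 go.py .512 .2125 .33 -36
```

```text
from [0.5138 0.2093 0.4014] -36.48 off [-0.33, -0.15, 7.14] turn -0.5 alt -0.5 F [-0.5  0.3 -2.8] M [-0.    0.02  0.02] w 0.0395 q6 0.19 t 6.15
```

Call:
{"api": "send_rows", "payload": {"motion": [{"offset": [-0.3, -0.2, 4], "turn": -0.5}, {"offset": [-0.3, -0.2, 7.6], "turn": -0.5}, {"offset": [-0.3, -0.2, 7.6], "turn": -0.5}, {"offset": [-0.3, -0.2, 7.6], "turn": -0.5}, {"offset": [-0.3, -0.2, 7.6], "turn": -0.5}]}}

```text
t: 6.65
eef_pos: [0.5135, 0.2136, 0.3283]
ee_rot: [-3.139, -0.001, -0.626]
force: [-0.1, 0.3, -2.4]
width: 0.0399
```

```bash
python3 go.py .512 .2125 .32 -36; python3 - <<'E'
from h import *
T=cam('top','t2.png');S=cam('scene','s2.png');np.savez('top2.npz',**T);np.savez('scene2.npz',**S)
print(get_state()['eef_pos'],get_state()['ee_rot'])
a=cv2.resize(S['frame'][130:240,380:470],(450,550),interpolation=cv2.INTER_CUBIC);b=cv2.resize(T['frame'][170:260,130:187],(348,550),interpolation=cv2.INTER_CUBIC)
cv2.imwrite('pics/p2.png',np.hstack([a,b]))
E
```

```text
from [0.5135 0.2136 0.3283] -35.87 off [-0.06, 0.18, 0.83] turn 0.1 alt 0.1 F [-0.1  0.3 -2.4] M [ 0.05 -0.04 -0.03] w 0.0399 q6 0.2 t 6.65
[0.5132986  0.21371999 0.32814062] [-3.13831213e+00 -1.07082385e-03 -6.25979038e-01]
```

View pics/p2.png

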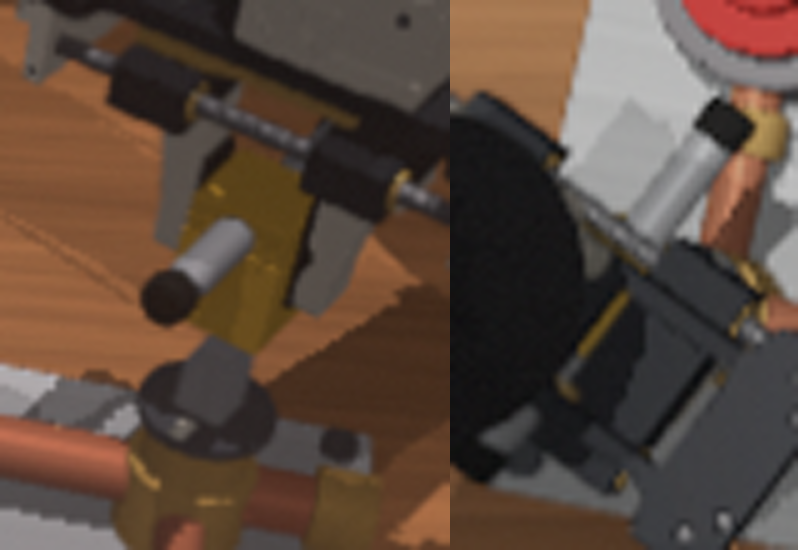

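```bash
python3 - <<'E'
from h import *
T=dict(np.load('top2.npz'));S=dict(np.load('scene2.npz'))
a=np.radians(-36); zb=.328-.194
g=cv2.cvtColor(S['frame'],cv2.COLOR_BGR2HSV)
m=(g[...,0]>20)&(g[...,0]<33)&(g[...,1]>140)&(g[...,2]>60); m[:155]=0;m[203:]=0;m[:,:412]=0;m[:,445:]=0
p=np.argwhere(m)[:,::-1]; print('lowest',p[p[:,1]>=p[:,1].max()-1])
for px in([428.6,200.4],p[p[:,1]>=p[:,1].max()].mean(0)+[0,.5]):
    v=onplane(S,px,zb)[0]; print('scene centre',v[:2]-.02*np.sqrt(2)*np.array([np.cos(a+np.pi/4),np.sin(a+np.pi/4)]))
# bar by depth in both views
for n,c,st in(('top',T,(.5115,.2128)),('scene',S,(.5135,.2127))):
    W=cloud(c); u=np.array([np.cos(a),np.sin(a)]); w=np.array([-u[1],u[0]])
    d=W[...,:2]-np.array(st); al=d@u; ac=d@w
    b=(abs(W[...,2]-.182)<.014)&(al>.042)&(al<.1)&(abs(ac)<.018)
    Q=W[b]; print(n,b.sum(),'along max',np.sort(al[b])[-4:],'across mean,min,max',ac[b].mean(),ac[b].min(),ac[b].max(),'z max',Q[:,2].max())
    s=al[b];k=np.polyfit(s,ac[b],1);print('angle dev deg',np.degrees(k[0]))
    # same plane-cast measurement of bar silhouettes at z axis
    e=onplane(c,np.argwhere(b)[:,::-1],.182)[:,:2]-np.array(st); print('   cast: along max',np.sort(e@u)[-3:],'across mean',((e@w).min()+(e@w).max())/2)
E
```

```text
Traceback (most recent call last):
ValueError: zero-size array to reduction operation maximum which has no identity
```

```bash
cat > m.py <<'E'
from h import *
T=dict(np.load('top2.npz'));S=dict(np.load('scene2.npz'))
a=np.radians(-36); zb=.328-.194
g=cv2.cvtColor(S['frame'],cv2.COLOR_BGR2HSV)
m=(g[...,0]>18)&(g[...,0]<35)&(g[...,1]>120)&(g[...,2]>40); m[:155]=0;m[203:]=0;m[:,:412]=0;m[:,445:]=0
p=np.argwhere(m)[:,::-1]; L=p[p[:,1]>=p[:,1].max()-1] if len(p) else p; print('lowest',L.tolist())
for px in([428.6,200.4],):
    v=onplane(S,px,zb)[0]; print('scene centre',v[:2]-.02*np.sqrt(2)*np.array([np.cos(a+np.pi/4),np.sin(a+np.pi/4)]))
for n,c,st in(('top',T,(.5115,.2128)),('scene',S,(.5135,.2127))):
    W=cloud(c); u=np.array([np.cos(a),np.sin(a)]); w=np.array([-u[1],u[0]])
    d=W[...,:2]-np.array(st); al=d@u; ac=d@w
    b=(abs(W[...,2]-.182)<.014)&(al>.042)&(al<.1)&(abs(ac)<.018)
    print(n,b.sum(),'along max',np.sort(al[b])[-4:].round(4),'across mean,min,max',ac[b].mean().round(4),ac[b].min().round(4),ac[b].max().round(4),'z max',W[b][:,2].max().round(4))
    k=np.polyfit(al[b],ac[b],1);print('angle dev deg',np.degrees(k[0]).round(1))
    e=onplane(c,np.argwhere(b)[:,::-1],.180)[:,:2]-np.array(st); print('   cast: along max',np.sort(e@u)[-3:].round(4),'across mid',(((e@w).min()+(e@w).max())/2).round(4))
E
python3 m.py
```

```text
lowest [[426, 198], [427, 198], [428, 198], [429, 198], [430, 198], [431, 198], [429, 199], [430, 199]]
scene centre [0.51503318 0.20819351]
top 157 along max [0.0784 0.0785 0.0787 0.0787] across mean,min,max -0.0001 -0.0082 0.0093 z max 0.1919
angle dev deg 0.3
   cast: along max [0.0782 0.0786 0.079 ] across mid 0.0016
scene 174 along max [0.0786 0.0794 0.0796 0.0796] across mean,min,max 0.0032 -0.007 0.0109 z max 0.1906
angle dev deg -2.1
   cast: along max [0.084  0.0852 0.0853] across mid 0.0013
```

The handle sits about 3 mm too far along the bar axis, with its cross position good. I'll correct that and descend in stages.

Call:
{"api": "send_rows", "payload": {"motion": [{"offset": [-0.3, 0.05, 0], "turn": 0}, {"offset": [-0.3, 0.05, 1.0], "turn": 0}, {"offset": [-0.3, 0.05, 1.7], "turn": 0}, {"offset": [-0.3, 0.05, 2.1], "turn": 0}, {"offset": [-0.3, 0.05, 2.5], "turn": 0}, {"offset": [-0.3, 0.05, 2.8], "turn": 0}, {"offset": [-0.3, 0.05, 2.8], "turn": 0}]}}

```text
t: 7.45
eef_pos: [0.5097, 0.2152, 0.2975]
ee_rot: [3.141, 0.001, -0.626]
force: [-1.6, 2.3, -3.9]
width: 0.0395
```

```bash
python3 go.py .512 .2125 .275 -36
```

```text
from [0.5097 0.2152 0.2975] -35.85 off [0.34, 0.08, 2.25] turn 0.1 alt 0.1 F [-1.6  2.3 -3.9] M [1.01 0.82 0.01] w 0.0395 q6 0.19 t 7.45
```

Call:
{"api": "send_rows", "payload": {"motion": [{"offset": [-0.1, 0, 0.2], "turn": 0}, {"offset": [-0.1, 0, 0.6], "turn": 0}, {"offset": [-0.1, 0, 1.0], "turn": 0}, {"offset": [-0.1, 0, 1.0], "turn": 0}]}}

```text
t: 7.85
eef_pos: [0.509, 0.2152, 0.2873]
ee_rot: [3.14, 0.0, -0.626]
force: [-0.1, -0.3, -1.9]
width: 0.0393
```

```bash
python3 go.py .512 .2125 .275 -36
```

```text
from [0.509  0.2152 0.2873] -35.86 off [0.4, 0.04, 1.23] turn 0.1 alt 0.1 F [-0.1 -0.3 -1.9] M [0.03 0.02 0.01] w 0.0393 q6 0.19 t 7.85
```

Call:
{"api": "send_rows", "payload": {"motion": [{"offset": [0, 0, 0.4], "turn": 0}, {"offset": [0, 0, 0.8], "turn": 0}, {"offset": [0, 0, 1.1], "turn": 0}, {"offset": [0, 0, 1.25], "turn": 0}, {"offset": [0, 0, 1.25], "turn": 0}]}}

```text
t: 8.35
eef_pos: [0.5091, 0.2154, 0.2754]
ee_rot: [3.141, -0.0, -0.626]
force: [0.4, 0.1, -2.9]
width: 0.0399
```

```bash
python3 go.py .512 .2125 .275 -36
```

```text
from [0.5091 0.2154 0.2754] -35.84 off [0.4, 0.07, 0.04] turn 0.2 alt 0.2 F [ 0.4  0.1 -2.9] M [ 0.02  0.03 -0.02] w 0.0399 q6 0.19 t 8.35
```

Call:
{"api": "send_rows", "payload": {"motion": [{"offset": [0, 0, 0.1], "turn": 0}, {"offset": [0, 0, 0.2], "turn": 0}, {"offset": [0, 0, 0.2], "turn": 0}]}}

```text
t: 8.65
eef_pos: [0.5092, 0.2155, 0.2751]
ee_rot: [-3.141, -0.001, -0.625]
force: [-4.7, -0.8, 11.0]
width: 0.0396
```

```bash
python3 go.py .512 .2125 .275 -36
```

```text
from [0.5092 0.2155 0.2751] -35.82 off [0.4, 0.08, 0.01] turn 0.2 alt 0.2 F [-4.7 -0.8 11. ] M [-0.51  2.18 -0.1 ] w 0.0396 q6 0.19 t 8.65
```

Seated: it stopped at TCP z 0.275 with about 14 N pushing up. The stem axis lies about 3.7 mm along tool x from the TCP, so I'll turn clockwise while orbiting about it.

Call:
{"api": "send_rows", "payload": {"motion": [{"offset": [0, -0.03, -0.05], "turn": 5}, {"offset": [0.01, -0.06, -0.05], "turn": 10}, {"offset": [0.01, -0.1, -0.05], "turn": 15}, {"offset": [0.02, -0.13, -0.05], "turn": 20}, {"offset": [0.03, -0.16, -0.05], "turn": 25}, {"offset": [0.05, -0.185, -0.05], "turn": 30}, {"offset": [0.07, -0.21, -0.05], "turn": 35}, {"offset": [0.09, -0.24, -0.05], "turn": 40}], "squeeze": 60}}

```text
t: 9.45
eef_pos: [0.5107, 0.2168, 0.2751]
ee_rot: [3.141, -0.0, -1.327]
force: [-8.0, -0.8, 9.7]
width: 0.0395
```

```bash
python3 go.py .512 .2125 .275 -160
```

```text
from [0.5107 0.2168 0.2751] -76.01 off [0.45, -0.02, 0.01] turn 84.0 alt 84.0 F [-8.  -0.8  9.7] M [-0.13  3.01  0.27] w 0.0395 q6 -0.51 t 9.45
```

Call:
{"api": "send_rows", "payload": {"motion": [{"offset": [0, 0.02, -0.05], "turn": 5}, {"offset": [0.01, -0.01, -0.05], "turn": 10}, {"offset": [0.01, -0.05, -0.05], "turn": 15}, {"offset": [0.02, -0.08, -0.05], "turn": 20}, {"offset": [0.03, -0.11, -0.05], "turn": 25}, {"offset": [0.05, -0.135, -0.05], "turn": 30}, {"offset": [0.07, -0.16, -0.05], "turn": 35}, {"offset": [0.09, -0.19, -0.05], "turn": 40}]}}

```text
t: 10.25
eef_pos: [0.5129, 0.2166, 0.2752]
ee_rot: [3.141, -0.0, -2.025]
force: [-6.2, 0.9, 5.0]
width: 0.0395
```

```bash
python3 go.py .512 .2125 .275 -160
```

```text
from [0.5129 0.2166 0.2752] -116.02 off [0.41, -0.1, 0.02] turn 44.0 alt 44.0 F [-6.2  0.9  5. ] M [0.48 2.19 0.22] w 0.0395 q6 -1.2 t 10.25
```

Call:
{"api": "send_rows", "payload": {"motion": [{"offset": [0.02, 0.01, -0.02], "turn": 5}, {"offset": [0.02, -0.02, -0.02], "turn": 10}, {"offset": [0.03, -0.06, -0.02], "turn": 15}, {"offset": [0.04, -0.09, -0.02], "turn": 20}, {"offset": [0.05, -0.12, -0.02], "turn": 25}, {"offset": [0.07, -0.145, -0.02], "turn": 30}, {"offset": [0.08, -0.16, -0.02], "turn": 34}, {"offset": [0.09, -0.18, -0.02], "turn": 37}]}}

```text
t: 11.05
eef_pos: [0.5143, 0.2151, 0.2752]
ee_rot: [3.141, 0.0, -2.67]
force: [-3.8, 1.3, 2.4]
width: 0.04
```

```bash
python3 go.py .512 .2125 .275 -160
```

```text
from [0.5143 0.2151 0.2752] -152.97 off [0.32, -0.13, 0.02] turn 7.0 alt 7.0 F [-3.8  1.3  2.4] M [0.66 1.41 0.24] w 0.04 q6 -1.85 t 11.05
```

Call:
{"api": "send_rows", "payload": {"motion": [{"offset": [0, -0.02, 0], "turn": 2}, {"offset": [0, -0.03, 0], "turn": 4}, {"offset": [0, -0.04, 0], "turn": 6}, {"offset": [0, -0.04, 0], "turn": 6}]}}

```text
t: 11.45
eef_pos: [0.5145, 0.2148, 0.2752]
ee_rot: [3.141, 0.0, -2.773]
force: [-5.4, 1.1, 3.7]
width: 0.0401
```

```bash
python3 go.py .512 .2125 .275 -160
```

```text
from [0.5145 0.2148 0.2752] -158.86 off [0.32, -0.13, 0.02] turn 1.1 alt 1.1 F [-5.4  1.1  3.7] M [0.8  1.79 0.09] w 0.0401 q6 -1.95 t 11.45
```

Call:
{"api": "send_rows", "payload": {"motion": [{"offset": [0, -0.01, 0], "turn": 1.5}, {"offset": [0, -0.02, 0], "turn": 3}, {"offset": [0, -0.02, 0], "turn": 3}]}}

```text
t: 11.75
eef_pos: [0.5146, 0.2147, 0.2752]
ee_rot: [3.141, 0.0, -2.824]
force: [-5.0, 2.2, 3.8]
width: 0.0398
```

```bash
python3 go.py .512 .2125 .275 -160
```

```text
from [0.5146 0.2147 0.2752] -161.82 off [0.31, -0.12, 0.02] turn -1.8 alt -1.8 F [-5.   2.2  3.8] M [0.9  1.94 0.03] w 0.0398 q6 -2.0 t 11.75
```

Call:
{"api": "send_rows", "payload": {"motion": [{"offset": [0, -0.01, 0], "turn": 1.5}, {"offset": [0, -0.02, 0], "turn": 3}, {"offset": [0, -0.02, 0], "turn": 4}]}}

```text
t: 12.05
eef_pos: [0.5146, 0.2144, 0.2752]
ee_rot: [3.141, 0.0, -2.894]
force: [-5.8, 1.0, 4.2]
width: 0.0397
```

```bash
python3 go.py .512 .2125 .275 -160
```

```text
from [0.5146 0.2144 0.2752] -165.82 off [0.3, -0.12, 0.02] turn -5.8 alt -5.8 F [-5.8  1.   4.2] M [0.91 1.91 0.42] w 0.0397 q6 -2.07 t 12.05
```

Call:
{"api": "send_rows", "payload": {"motion": [{"offset": [0, -0.01, 0], "turn": 1.5}, {"offset": [0, -0.02, 0], "turn": 3}, {"offset": [0, -0.02, 0], "turn": 4}]}}

```text
t: 12.35
eef_pos: [0.5147, 0.2144, 0.2752]
ee_rot: [-3.141, 0.0, -2.961]
force: [-4.3, 1.7, 3.1]
width: 0.0397
```

```bash
python3 go.py .512 .2125 .275 -160
```

```text
from [0.5147 0.2144 0.2752] -169.63 off [0.3, -0.14, 0.02] turn -9.6 alt -9.6 F [-4.3  1.7  3.1] M [0.87 1.99 2.11] w 0.0397 q6 -2.14 t 12.35
```

The hard stop is reached: Mz jumped from 0.24 to 2.1 N m. I'll relax slightly, open, and withdraw straight up.

Call:
{"api": "send_rows", "payload": {"motion": [{"offset": [0, 0, 0], "turn": 0}, {"offset": [0, 0, 0], "turn": 0}, {"offset": [0, 0, 0], "turn": -1}, {"offset": [0, 0, 0], "turn": -1.5}, {"offset": [0, 0, 0], "turn": -1.5}]}}

```text
t: 12.85
eef_pos: [0.5147, 0.2143, 0.2752]
ee_rot: [3.141, 0.0, -2.935]
force: [-4.6, 2.4, 3.7]
width: 0.0398
```

```bash
python3 go.py .512 .2125 .275 -160
```

```text
from [0.5147 0.2143 0.2752] -168.18 off [0.3, -0.12, 0.02] turn -8.2 alt -8.2 F [-4.6  2.4  3.7] M [1.01 2.01 0.91] w 0.0398 q6 -2.11 t 12.85
```

Call:
{"api": "send_rows", "payload": {"motion": [{"offset": [0, 0, 0], "turn": 0}, {"offset": [0, 0, 0], "turn": 0}, {"offset": [0, 0, 0], "turn": 0}, {"offset": [0, 0, 0], "turn": 0}, {"offset": [0, 0, 0], "turn": 0}, {"offset": [0, 0, 0], "turn": 0}, {"offset": [0, 0, 0], "turn": 0}], "hand": 1}}

```text
t: 13.55
eef_pos: [0.515, 0.2139, 0.2747]
ee_rot: [-3.142, 0.0, -2.938]
force: [0.1, 0.2, -0.7]
width: 0.0864
```

Call:
{"api": "send_rows", "payload": {"motion": [{"offset": [0, 0, -1], "turn": 0}, {"offset": [0, 0, -4], "turn": 0}, {"offset": [0, 0, -8], "turn": 0}, {"offset": [0, 0, -12], "turn": 0}, {"offset": [0, 0, -15], "turn": 0}, {"offset": [0, 0, -15], "turn": 0}]}}

```text
t: 14.15
eef_pos: [0.5157, 0.2142, 0.4307]
ee_rot: [3.138, 0.008, -2.938]
force: [0.5, -0.3, -0.9]
width: 0.0875
```

Call:
{"api": "send_rows", "payload": {"motion": [{"offset": [4, -30, 0], "turn": 0}, {"offset": [4, -30, 0], "turn": 0}, {"offset": [4, -30, 0], "turn": 0}, {"offset": [4, -30, 0], "turn": 0}, {"offset": [4, -30, 0], "turn": 0}, {"offset": [4, -30, 0], "turn": 0}, {"offset": [4, -30, 0], "turn": 0}, {"offset": [4, -30, 0], "turn": 0}]}}

```text
t: 14.95
eef_pos: [0.536, -0.0894, 0.4247]
ee_rot: [3.142, -0.0, -2.941]
force: [0.8, -0.1, -0.4]
width: 0.0877
```

```bash
python3 - <<'E'
from h import *
T=cam('top','t3.png');S=cam('scene','s3.png')
for n,c in(('top',T),('scene',S)):
    W=cloud(c);P=W[...,:2]-[.512,.2127];d=np.linalg.norm(P,axis=2);z=W[...,2]
    g=cv2.cvtColor(c['frame'],cv2.COLOR_BGR2HSV)
    h=(d<.03)&(z>.128)&(z<.145)&(g[...,1]>90); print(n,'hub top z',np.median(z[h]),h.sum(),W[h].mean(0))
    b=(d<.085)&(z>.118)&(z<.142);Q=W[b][:,:2]*1000
    vx,vy,_,_=cv2.fitLine(Q.astype(np.float32),cv2.DIST_HUBER,0,.01,.01).ravel();print('bar',np.degrees(np.arctan2(vy,vx)))
    rd=(g[...,1]>170)&((g[...,0]<4)|(g[...,0]>176))&(g[...,2]>100)&(z>.06)&(z<.08);print('cap',np.median(W[rd],0))
T=T['frame'];S=S['frame']
cv2.imwrite('pics/f.png',np.hstack([cv2.resize(T[120:290,110:340],(400,296)),cv2.resize(S[140:320,220:470],(400,296))]))
E
```

```text
top hub top z nan 0 [nan nan nan]
  return _methods._mean(a, axis=axis, dtype=dtype,
  ret = ret.dtype.type(ret / rcount)
<stdin>:6: RuntimeWarning: Mean of empty slice.
  ret = um.true_divide(
Traceback (most recent call last):
cv2.error: OpenCV(4.12.0) /io/opencv/modules/imgproc/src/linefit.cpp:50: error: (-215:Assertion failed) count > 0 in function 'fitLine2D_wods'
```

Call:
{"api": "send_rows", "payload": {"motion": [{"offset": [4, -30, 0], "turn": 0}, {"offset": [4, -30, 0], "turn": 0}, {"offset": [4, -30, 0], "turn": 0}, {"offset": [4, -30, 0], "turn": 0}, {"offset": [4, -30, 0], "turn": 0}, {"offset": [4, -30, 0], "turn": 0}, {"offset": [4, -30, 0], "turn": 0}, {"offset": [4, -30, 0], "turn": 0}]}}

```text
t: 15.85
eef_pos: [0.5584, -0.3897, 0.4237]
ee_rot: [3.141, -0.001, -2.939]
force: [0.1, 1.0, -0.0]
width: 0.0876
```

```bash
cat > f.py <<'E'
from h import *
T=cam('top','t3.png');S=cam('scene','s3.png')
cv2.imwrite('pics/f.png',np.hstack([cv2.resize(T['frame'][120:290,110:340],(400,296)),cv2.resize(S['frame'][140:320,220:470],(400,296))]))
for n,c in(('top',T),('scene',S)):
    W=cloud(c);P=W[...,:2]-[.512,.2127];d=np.linalg.norm(P,axis=2);z=W[...,2]
    g=cv2.cvtColor(c['frame'],cv2.COLOR_BGR2HSV)
    h=(d<.03)&(z>.12)&(z<.16)&(g[...,1]>90)
    b=(d<.085)&(z>.118)&(z<.15);Q=W[b][:,:2]*1000
    if h.any(): print(n,'hub top z',np.percentile(z[h],[50,90]),h.sum(),W[h].mean(0))
    if len(Q): vx,vy,_,_=cv2.fitLine(Q.astype(np.float32),cv2.DIST_HUBER,0,.01,.01).ravel();print('bar',np.degrees(np.arctan2(vy,vx)))
    rd=(g[...,1]>170)&((g[...,0]<4)|(g[...,0]>176))&(g[...,2]>100)&(z>.06)&(z<.08)
    if rd.any():print('cap',np.median(W[rd],0))
E
python3 f.py
```

```text
top hub top z [0.13607356 0.1383191 ] 368 [0.51110574 0.21157332 0.13553875]
bar 14.896439
cap [0.63769184 0.18035104 0.06817118]
scene hub top z [0.13650946 0.13832942] 393 [0.51618236 0.21046065 0.13428078]
bar 14.396541
cap [0.65591157 0.18471276 0.06344277]
```

View pics/f.png

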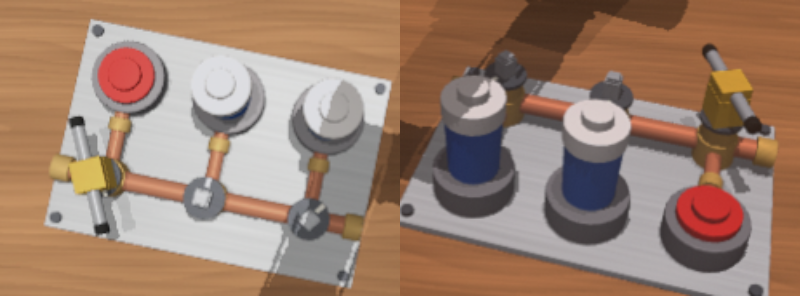

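```bash
python3 -c "
from station import *;print(job_done())"
```

```text
the job is handed in; nothing more can be done
None
```

I pushed the T-handle fully down onto the left valve, the one in front of the red-capped bay. I then turned it clockwise to its hard stop, left it standing there and handed the job in at about 16 s.

- **Fully home:** the handle stopped with about 14 N pushing back. Both cameras then put the top of its hub at 136–137 mm, against 137 mm (81 + 56) expected.
- **Shut:** the tool turned about 133° clockwise. The turning moment stayed around 0.25 N m, then jumped to 2.1 N m near the expected stop angle. After release the bar measured about -165°, and I expected the stem to stop at about -160°. The difference is about what the play in the bore allows. The white mark was hidden under the handle, so I couldn't check the stem angle directly.
- **Rest of the rig:** in the final pictures the filter housings, the cap and the other two valves look untouched. In the scene camera the cap matches its starting position to under 1 mm. The top camera's cap reading shifted by about 10 mm; I put that down to a shadow or partial masking, though I did not confirm it. I did not re-measure the angles of the other two valves.

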